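Make up a test kit and a wash kit

ROBOT

A 7-joint arm with a two-finger parallel gripper is mounted at the origin on the work surface; the furniture and walls round the work are solid. World frame = base frame: x ahead of the robot, y to its left, z up, the work surface at z = 0. Lengths are in m, angles in degrees, forces in N, time in s.
With the tool pointing down it reaches from about 0.4 to 0.85 m from the base axis. Payload 10.4 kg.
Tool frame: the origin (TCP) lies midway between the tips of the shut fingers; the grasp point (between the pads) lies 19 mm behind it; z points along the fingers, y is the line along which they close (so a half turn about z gives the same grasp; the last joint's range is limited). The gripper opens to 87 mm and grips with 3 to 60 N. Pads are 19 mm wide; open, the fingers measure 117 mm over their backs; the gripper's body (75 mm by 190 mm) begins 51 mm behind the grasp point.
Start: joints at [-71.253, 19.034, -3.707, 83.658, 1.238, 77.344, -5.071], TCP at [0.214, 0.587, 0.223] pointing down, gripper open.
Joint ranges: [-148.97, 148.97], [-28.65, 121.19], [-84.17, 76.75], [9.2, 138.47], [-72.65, 252.65], [3.7, 117.97], [-149.18, 149.18]. Speed limits (degrees/s): [127.2, 127.2, 159.86, 159.86, 180, 180, 180].

INTERFACE

Orientations are given as a 3x3 rotation matrix whose columns are the frame's x, y, z axes.
In Python, from cell import env gives the robot as it stands.
- The arm moves only by the tool send_rows, never from a script. Its argument "motion" is a list that holds one entry, the list of rows, each a list of 7 numbers: the shift along the world's x, y, z in units of 40 mm (1.0 is 40 mm), then the turn, a rotation vector about the world's x, y, z in units of 5 degrees (1.0 is 5 degrees), then the opening, from -1 (shut) to 1 (fully open). In form: [[[x, y, z, wx, wy, wz, claw], ...]]. A call has 1 to 12 rows; each row shifts and turns the commanded pose from where the row before left it; what a row does not reach is not made up. A row lasts 1/12 s, in which the tool goes at most 41.7 mm and 7.16 degrees, less where a joint would pass 70% of its speed; a pose out of reach is approached as far as the arm can. A call is refused whole if a number of a shift passes 1 or a number of a turn 1, either way. A call with a gripper value outside its range is refused whole. The fingers move at their own pace and stop on an object; "squeeze" is the grip in N (left out, the last holds). Time passes only in rows, so rows that do not move let the fingers close. It gives the time, the measured TCP pose, the force, the opening and the grip force at its end, in the units of the state.
- env.state(): the state, without advancing time (a new reading comes with each control period).
- env.capture(name): name is "side" or "top"; returns a dict with "frame" (384x512x3 uint8, red, green, blue), "K" (3x3 intrinsics, pixels), "origin" and "orientation" of the camera in the world. Camera axes: x right, y down, z forward; pixel columns grow to the right and rows downward; lengths in m; the calibration is good to about 2 mm. A picture is of the moment at which its call begins. There is no depth.
- env.sign_off(): hands the job in; it is judged then, once.
Trained networks look in the newest picture that a camera, given by its name, has taken for a name from the list of things; names that differ only in an ending like _2 or _b are one class to them, and where a whole thing is asked for, a point or a joint stands for the part that bears it (a point fixed in the world has none). Each returns a list of dicts, best first, with "conf" (0 to 1); they miss things now and then, are a little off and sometimes report something else, mostly with a low value. They report only what shows in the picture. A call takes as long as a camera call. They do not tell look-alikes from the thing itself.
- env.spot_in(query, camera): "point" ([x, y, z] in m, in world coordinates, good to about 4 mm: the middle of the surface that is visible of it).
- env.outline_of(query, camera): "region" (384x512 bool, what is visible of it).
The state is a dict: "time_s": time; "qpos": joint angles; "joint_velocities": joint speeds; "joint_efforts": joint torques, N m; "tool_pos": TCP position; "tcp_rot": TCP orientation; "ft_force": force on the tool from outside, world axes, zero at the start; "torque": the same for the moment, N m; "finger_gap": opening from 0.0 (shut) to 1.0 (fully open); "grip_force": force on a finger pad.
Only numpy, scipy, OpenCV 4.12 (cv2) and the standard library are available. Lean on these libraries where they do the work, as an engineer would, in place of code of your own. Each camera call takes 0.05 s, during which the arm holds its last target. There are 200 camera calls.

TASK

Make up two kits from the stock standing on the bench. The long tray gets the test kit: the orange-and-white carton in the wide compartment, a white bottle in the middle compartment next to it and a brown jar in the end compartment beyond that; the short tray gets the wash kit: the other white bottle and the other brown jar, one in each compartment, either way round. Everything must stand upright on the tray floors, and the yellow-lidded freezer box and the white carton beside the work must be left where they are.

Things in the scene. Friction and masses are not known exactly. Their poses are not given: they have to be found in the camera images.
- long_tray: long grey plastic kit tray, 82 x 249 mm outside, three compartments in a row along y: end (centre y = -88.5 mm, 66 mm long), middle (centre y = -19.5 mm, 66 mm long), wide (centre y = +69 mm, 105 mm long), all 76 mm wide inside. Walls and dividers 3 mm thick, 20 mm high; floor 3 mm thick. Fixed to the bench, empty at first. Origin: centre of the underside; y along the length, x across.
- short_tray: short grey plastic kit tray, 82 x 141 mm outside, two equal compartments in a row along y (centres at y = -34.5 and +34.5 mm, each 66 mm long), 76 mm wide inside. Walls and dividers 3 mm thick, 20 mm high; floor 3 mm thick. Fixed to the bench, empty at first. Origin: centre of the underside; y along the length, x across.
- carton: an orange-and-white closed test carton, 85 (x) x 56 (y) x 62 (z) mm, about 130 g, standing on the bench; in the wide compartment it lies with its 85 mm side along the tray's length. Origin: centre of the underside.
- bottle_a: a small white round reagent bottle with a narrower red screw cap, standing: body diameter 28 mm up to 58 mm height, cap diameter 15 mm, 70 mm tall over all, about 70 g; it is the same as the other bottle. Origin: centre of the underside; z up its axis.
- bottle_b: a small white round reagent bottle with a narrower red screw cap, standing: body diameter 28 mm up to 58 mm height, cap diameter 15 mm, 70 mm tall over all, about 70 g; it is the same as the other bottle. Origin: centre of the underside; z up its axis.
- jar_a: a brown round wash jar with a blue screw cap, standing: 47 mm across, 88 mm tall, cap included; about 90 g; it is the same as the other jar. Origin: centre of the underside; z up its axis.
- jar_b: a brown round wash jar with a blue screw cap, standing: 47 mm across, 88 mm tall, cap included; about 90 g; it is the same as the other jar. Origin: centre of the underside; z up its axis.
- freezer_box: bystander: a dark blue box with a yellow lid, 95 x 78 x 64 mm, loose, at the left of the stock; leave alone. Origin: centre of the underside.
- white_carton: bystander: a white carton with a yellow stripe, 100 x 122 x 60 mm, loose, at the right of the stock; leave alone. Origin: centre of the underside.
There are look-alikes about, which are no part of the job. What is shaped like the bottle_b but pink is not meant.

How it is judged (in metres and radians):
At the end, for the whole second after the job is handed in: Long tray: carton in the wide, a bottle in the middle, a jar in the end compartment. Short tray: the other bottle and jar, one in each compartment. All at rest, within 6 degrees of upright, underside less than 8 mm over the bench, centres 10 mm (carton 25 mm) inside the compartment walls (height (world z) of each of carton, bottle_a, bottle_b, jar_a, jar_b below 0.008 m and angle between each of carton, bottle_a, bottle_b, jar_a, jar_b's own z axis and vertical below 0.1 rad and linear speed of each of carton, bottle_a, bottle_b, jar_a, jar_b below 0.02 m/s and x of carton in the frame of long_tray between -0.013 and 0.013 m and y of carton in the frame of long_tray between 0.0415 and 0.0965 m and ((x of jar_a in the frame of long_tray between -0.028 and 0.028 m and y of jar_a in the frame of long_tray between -0.1115 and -0.0655 m) or (x of jar_b in the frame of long_tray between -0.028 and 0.028 m and y of jar_b in the frame of long_tray between -0.1115 and -0.0655 m)) and ((x of bottle_a in the frame of long_tray between -0.028 and 0.028 m and y of bottle_a in the frame of long_tray between -0.0425 and 0.0035 m) or (x of bottle_b in the frame of long_tray between -0.028 and 0.028 m and y of bottle_b in the frame of long_tray between -0.0425 and 0.0035 m)) and ((x of bottle_a in the frame of short_tray between -0.028 and 0.028 m and y of bottle_a in the frame of short_tray between -0.0575 and -0.0115 m) or (x of bottle_b in the frame of short_tray between -0.028 and 0.028 m and y of bottle_b in the frame of short_tray between -0.0575 and -0.0115 m) or (x of jar_a in the frame of short_tray between -0.028 and 0.028 m and y of jar_a in the frame of short_tray between -0.0575 and -0.0115 m) or (x of jar_b in the frame of short_tray between -0.028 and 0.028 m and y of jar_b in the frame of short_tray between -0.0575 and -0.0115 m)) and ((x of bottle_a in the frame of short_tray between -0.028 and 0.028 m and y of bottle_a in the frame of short_tray between 0.0115 and 0.0575 m) or (x of bottle_b in the frame of short_tray between -0.028 and 0.028 m and y of bottle_b in the frame of short_tray between 0.0115 and 0.0575 m) or (x of jar_a in the frame of short_tray between -0.028 and 0.028 m and y of jar_a in the frame of short_tray between 0.0115 and 0.0575 m) or (x of jar_b in the frame of short_tray between -0.028 and 0.028 m and y of jar_b in the frame of short_tray between 0.0115 and 0.0575 m))); the robot touches nothing.
It fails at once if a bystander (freezer box or white carton) is shifted by more than 15 mm (distance of any of freezer_box, white_carton from where it was at the start of the episode above 0.015 m).
It also fails if it takes over 128 s, if anything falls off the work surface, if the arm or the gripper's body presses on something with over 40 N, if the wrist force passes 120 N, or if a joint passes its speed limit or range.

## Working session

There is one attempt and no reset: what is moved stays moved. The work goes in short steps, Python scripts to look and compute and a tool call to move; the robot and the scene stay as the last step left them, time stands still between calls to the robot, and variables do not carry over. Pictures are saved under pics/ and viewed, at most 14 in all, crops included, and the job is handed in when it is done.

Besides the shell and the picture viewer there is one more tool, called after "Request:" in YAML: its name, and indented under it one key for each argument. send_rows: Moves the arm, as the interface text tells. Its arguments: {"type":"object","properties":{"motion":{"type":"array","items":{"type":"array","items":{"type":"array","items":{"type":"number"}}}},"squeeze":{"type":"number"}},"required":["motion"]}

```bash
ls; mkdir -p pics; python3 - <<'E'
from cell import env
import cv2,numpy as np
print(env.state())
for c in("side","top"):
    d=env.capture(c);cv2.imwrite(f"pics/{c}0.png",cv2.cvtColor(d["frame"],cv2.COLOR_RGB2BGR))
    print(c,d["K"],d["origin"],d["orientation"])
    for q in("long_tray","short_tray","carton","bottle_a","jar_a","freezer_box","white_carton"):
        r=env.spot_in(q,c)
        print(q,[(np.round(x["point"],3).tolist(),round(x["conf"],2)) for x in r])
E
```

```text
pics
{'time_s': 0.0, 'qpos': array([-71.25255993,  19.07268919,  -3.70607928,  83.7062535 ,
         1.23731467,  77.3419816 ,  -5.06968514]), 'joint_velocities': array([ 0.11664289, -0.04619409, -0.00174845, -0.08269786,  0.0281403 ,
       -0.01945759, -0.01508006]), 'joint_efforts': array([-1.21768251e-03, -6.23262548e+01,  2.34896393e-02, -3.89898098e+01,
       -6.15761708e-02,  3.97128391e-02,  1.43211200e-04]), 'tool_pos': array([0.21407825, 0.58678552, 0.22174403]), 'tcp_rot': array([[-9.39447134e-01,  3.42693600e-01, -4.22957972e-04],
       [ 3.42693855e-01,  9.39446165e-01, -1.35068532e-03],
       [-6.55249721e-05, -1.41384255e-03, -9.99998998e-01]]), 'ft_force': array([ 0.77656968, -0.11912751,  0.27974729]), 'torque': array([ 0.00777361, -0.04057351,  0.04129987]), 'grip_force': 0.0, 'finger_gap': 0.9993209065679924}
side [[426.03753337   0.         262.48673022]
 [  0.         426.03753337 190.34408577]
 [  0.           0.           1.        ]] [ 0.58864623 -1.06375923  0.78622843] [[ 0.99687101  0.04227269 -0.06679235]
 [ 0.07891111 -0.58146952  0.8097322 ]
 [-0.0046
[... 481 characters left out ...]
p [[453.84034483   0.         253.67606218]
 [  0.         453.84034483 184.01209189]
 [  0.           0.           1.        ]] [ 0.23375346 -0.01944301  1.39990125] [[ 0.03189016 -0.97915011  0.20061925]
 [-0.99949072 -0.03101106  0.00752389]
 [-0.0011456  -0.20075701 -0.9796404 ]]
long_tray [([0.603, -0.177, 0.007], 0.68), ([0.436, -0.131, 0.085], 0.67)]
short_tray [([0.618, 0.15, 0.007], 0.82)]
carton [([0.449, 0.144, 0.06], 0.77)]
bottle_a [([0.39, 0.054, 0.051], 0.59), ([0.451, 0.015, 0.05], 0.46), ([0.388, -0.034, 0.054], 0.42)]
jar_a [([0.432, -0.268, 0.09], 0.78), ([0.435, -0.128, 0.085], 0.6)]
freezer_box [([0.477, 0.432, 0.065], 0.72)]
white_carton [([0.488, -0.416, 0.058], 0.78)]
```

View pics/side0.png

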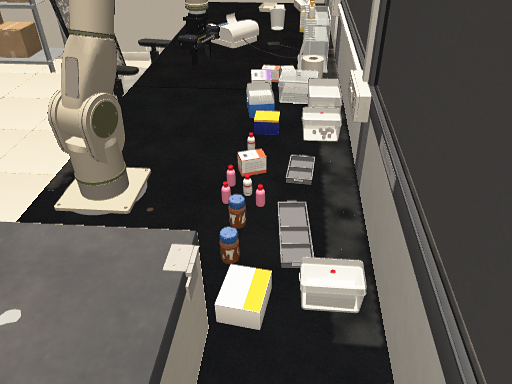

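View pics/top0.png

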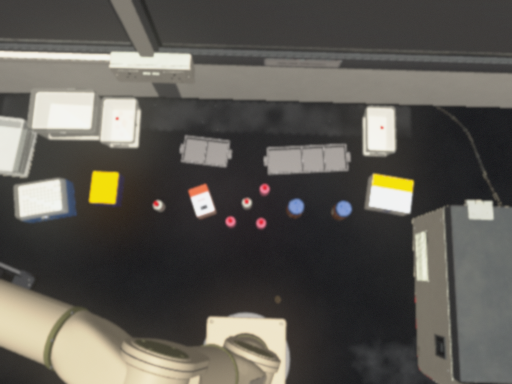

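The side view shows white red-capped bottles at about (251,142) and (247,185), and pink look-alikes at (231,176), (226,193) and (260,195). In the top view the white ones are at (158,205) and (247,203), and the pink at (265,188), (231,222) and (261,223). The jars are at (296,207) and (342,209), and the carton is at (202,201). I'll confirm this in one enlarged crop and measure.

```bash
cat > h.py <<'E'
from cell import env
import cv2,numpy as np
def ray(d,uv):
    v=d["orientation"]@np.linalg.inv(d["K"])@np.array([uv[0],uv[1],1.]); return v/np.linalg.norm(v)
def onz(d,uv,z):
    v=ray(d,uv);o=np.asarray(d["origin"]);return o+v*(z-o[2])/v[2]
def tri(d1,a,d2,b):
    A=np.zeros((3,3));r=np.zeros(3)
    for d,p in((d1,a),(d2,b)):
        v=ray(d,p);M=np.eye(3)-np.outer(v,v);A+=M;r+=M@np.asarray(d["origin"])
    return np.linalg.solve(A,r)
def proj(d,P):
    c=d["orientation"].T@(np.asarray(P)-d["origin"]);p=d["K"]@c;return p[:2]/p[2]
E
python3 - <<'E'
from h import *
t=env.capture("top");s=env.capture("side")
T=cv2.cvtColor(t["frame"],cv2.COLOR_RGB2BGR);S=cv2.cvtColor(s["frame"],cv2.COLOR_RGB2BGR)
a=cv2.resize(T[130:230,140:360],None,fx=3.6,fy=3.6,interpolation=cv2.INTER_CUBIC)[:,:800]
b=cv2.resize(S[125:275,200:330],None,fx=3,fy=3,interpolation=cv2.INTER_CUBIC)[20:260]
c=np.zeros((600,800,3),np.uint8);c[:360,:a.shape[1]]=a;c[360:600,:b.shape[1]]=b;b2=cv2.resize(S[190:275,215:330],None,fx=2.8,fy=2.8);c[360:360+b2.shape[0],420:420+b2.shape[1]]=b2
cv2.imwrite("pics/crop1.png",c)
# outlines
for q in("long_tray","short_tray","carton","bottle_a","jar_a"):
  for n,d in(("top",t),("side",s)):
    for r in env.outline_of(q,n):
        m=r["region"].astype(np.uint8);ys,xs=np.nonzero(m)
        cn=max(cv2.findContours(m,0,2)[0],key=cv2.contourArea)
        print(q,n,round(r["conf"],2),"cen",xs.mean().round(1),ys.mean().round(1),"n",len(xs),"top",xs[ys==ys.min()].mean(),ys.min(),ys.max(),"rgb",d["frame"][ys,xs].mean(0).round(),"box",cv2.boxPoints(cv2.minAreaRect(cn)).round(1).tolist())
E
```

```text
long_tray top 0.9 cen 306.8 159.4 n 2226 top 342.5 144 174 rgb [156. 151. 147.] box [[263.20001220703125, 148.0], [348.5, 143.60000610351562], [349.8999938964844, 171.89999389648438], [264.70001220703125, 176.39999389648438]]
long_tray side 0.94 cen 293.6 233.3 n 1893 top 288.0 202 267 rgb [144. 138. 134.] box [[277.1000061035156, 202.10000610351562], [310.3999938964844, 200.39999389648438], [313.6000061035156, 265.6000061035156], [280.3999938964844, 267.20001220703125]]
short_tray top 0.95 cen 205.1 151.4 n 1301 top 187.5 136 166 rgb [152. 147. 143.] box [[178.5, 163.0], [181.10000610351562, 135.3000030517578], [232.1999969482422, 139.89999389648438], [229.6999969482422, 167.60000610351562]]
short_tray side 0.8 cen 300.1 169.4 n 744 top 298.0 155 184 rgb [128. 123. 120.] box [[284.8999938964844, 181.89999389648438], [288.1000061035156, 153.10000610351562], [314.8999938964844, 156.10000610351562], [311.70001220703125, 184.89999389648438]]
carton top 0.55 cen 201.8 201.9 n 641 top 203.5 185 219 rgb [213. 186. 177.] box [[187.3000030517578, 189.6999969482422], [206.6999969482422, 183.5
[... 1590 characters left out ...]
260.0 196.4 n 164 top 260.0 186 206 rgb [188. 101. 116.] box [[256.0, 186.0], [264.0, 186.0], [264.0, 206.0], [256.0, 206.0]]
jar_a top 0.52 cen 294.7 208.5 n 248 top 295.5 200 217 rgb [106. 118. 153.] box [[282.5, 209.5], [295.5, 196.5], [306.5, 207.5], [293.5, 220.5]]
jar_a top 0.5 cen 340.8 210.5 n 269 top 343.0 202 219 rgb [105. 115. 146.] box [[328.5, 211.5], [342.0, 198.0], [353.5, 209.5], [340.0, 223.0]]
jar_a side 0.97 cen 236.9 210.9 n 541 top 236.0 194 228 rgb [98. 89. 92.] box [[228.0, 194.0], [246.0, 194.0], [246.0, 228.0], [228.0, 228.0]]
jar_a side 0.79 cen 229.2 245.8 n 645 top 228.0 227 264 rgb [99. 91. 95.] box [[220.0, 227.0], [239.0, 227.0], [239.0, 264.0], [220.0, 264.0]]
```

View pics/crop1.png

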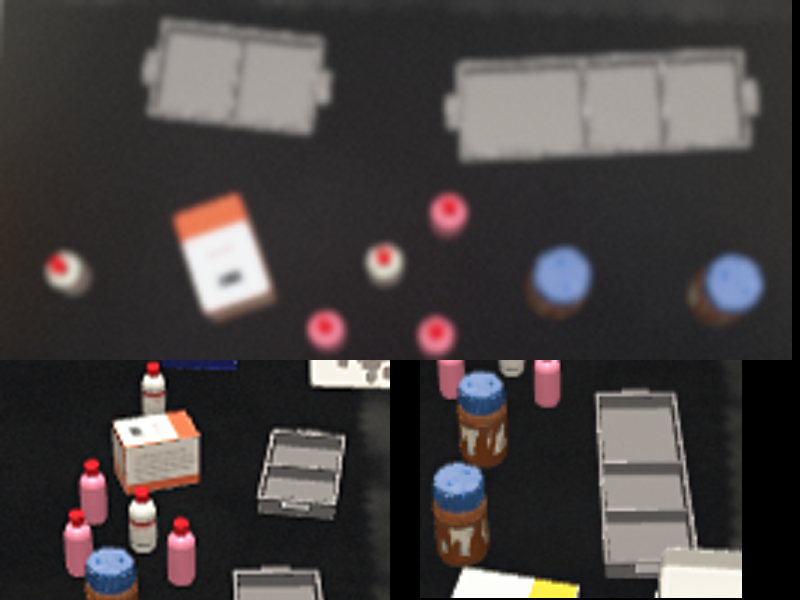

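Crop: the white-bodied bottles (top view (158,205) and (247,203)) fit bottle_a and bottle_b. The three at (265,188), (231,222) and (261,223) are pink and not meant. The long tray's wide compartment is at its left (+y) end. Now I'll measure precisely from both views.

```bash
cat >> h.py <<'E'
from scipy.optimize import minimize
from scipy.spatial.transform import Rotation as R
def boxfit(ds,masks,dim,p0,fixz=None):
    L=np.array([[x,y,z] for x in(-.5,.5) for y in(-.5,.5) for z in(0,1)])*dim
    def f(p):
        z=p[3] if fixz is None else fixz; c=0
        W=L@R.from_euler('z',p[2]).as_matrix().T+[p[0],p[1],z]
        for d,m in zip(ds,masks):
            h=cv2.convexHull(np.float32([proj(d,w) for w in W])).reshape(-1,2)
            M=cv2.resize(m.astype(np.uint8)*255,None,fx=4,fy=4,interpolation=cv2.INTER_LINEAR)>127
            g=np.zeros(M.shape,np.uint8);cv2.fillPoly(g,[np.round(((h+.5)*4-.5)*16).astype(np.int32)],1,shift=4)
            c-=(M&(g>0)).sum()/(M|(g>0)).sum()
        return c
    st=np.array(p0,float);sx=np.vstack([st]+[st+np.eye(len(st))[i]*[.015,.015,.15,.015][i] for i in range(len(st))])
    r=minimize(f,st,method='Nelder-Mead',options=dict(initial_simplex=sx,xatol=2e-4,fatol=1e-4))
    return r.x.round(4),round(r.fun/len(ds),3)
def blobs(d,lo,hi,roi,amin):
    hsv=cv2.cvtColor(d["frame"],cv2.COLOR_RGB2HSV);m=cv2.inRange(hsv,lo,hi)
    k=np.zeros_like(m);k[roi[1]:roi[3],roi[0]:roi[2]]=1;m*=k
    n,_,s,c=cv2.connectedComponentsWithStats(m);return [(c[i].round(1),s[i].tolist()) for i in range(1,n) if s[i][4]>=amin]
E
python3 - <<'E'
from h import *
t=env.capture("top");s=env.capture("side")
def best(q,n): return env.outline_of(q,n)[0]["region"] if True else 0
for q,dim,p in(("long_tray",(.082,.249,.02),(.61,-.177,0.03,0)),("short_tray",(.082,.141,.02),(.62,.146,-.1,0)),("carton",(.085,.056,.062),(.455,.13,.3,0))):
    a,b=best(q,"top"),best(q,"side")
    print(q,"both",*boxfit([t,s],[a,b],dim,p),"top",*boxfit([t],[a],dim,p[:3],0),"side",*boxfit([s],[b],dim,p[:3],0))
print("top cap px: red",*blobs(t,(0,170,140),(6,255,255),(140,170,290,235),4),*blobs(t,(172,170,140),(180,255,255),(140,170,290,235),4))
print("side red",*blobs(s,(0,170,100),(5,255,255),(200,125,300,210),4),*blobs(s,(172,170,100),(180,255,255),(200,125,300,210),4))
print("top blue",*blobs(t,(105,60,90),(125,255,255),(270,180,360,230),30));print("side blue",*blobs(s,(105,60,60),(125,255,255),(210,180,260,250),30))
for q in("bottle_a","jar_a","freezer_box","white_carton"):print(q,[(x["point"].round(3) if hasattr(x["point"],"round") else x["point"],round(x["conf"],2)) for n in("top","side") for x in env.spot_in(q,n)])
# bins & wall in top view
for nm,uv in(("binR near-left",(363,155)),("binR far",(368,107)),("binL near-right",(138,147)),("wall foot",(230,100))):
    print(nm,[onz(t,uv,z).round(3).tolist() for z in(0,.08)])
E
```

```text
long_tray both [ 0.6017 -0.1732  0.0866  0.0016] -0.915 top [ 0.6026 -0.1725  0.0787] -0.937 side [ 0.6015 -0.171   0.0813] -0.895
short_tray both [ 0.6173  0.148  -0.0808 -0.0008] -0.934 top [ 0.6175  0.1483 -0.065 ] -0.929 side [ 0.6167  0.1459 -0.1009] -0.954
carton both [ 0.4537  0.1471  0.3275 -0.0024] -0.923 top [0.4531 0.1469 0.3322] -0.946 side [0.4536 0.1467 0.3337] -0.901
top cap px: red (array([264.1, 186.9]), [263, 186, 3, 3, 8]) (array([155.5, 203. ]), [155, 202, 2, 3, 4]) (array([229.9, 220.1]), [229, 219, 3, 3, 8]) (array([260.8, 221.5]), [260, 220, 3, 4, 10])
side red (array([246.5, 186. ]), [245, 186, 4, 1, 4]) (array([250.6, 133.6]), [249, 132, 4, 4, 15]) (array([230.2, 167. ]), [228, 165, 5, 5, 23]) (array([246.9, 176. ]), [245, 174, 5, 5, 20]) (array([225.1, 183.3]), [223, 181, 5, 6, 24]) (array([259.9, 186.6]), [258, 184, 5, 6, 27])
top blue (array([295.9, 205.9]), [288, 198, 17, 17, 214]) (array([343.4, 208.2]), [336, 200, 16, 17, 218])
side blue (array([236.5, 201.3]), [228, 194, 18, 16, 217]) (array([228.3, 234.8]), [219, 226, 19, 18, 274])
bottle_a [([0.4318, 0.2779, 0.0476], 0.6), ([0.3923, 0.0535, 0.0526], 0.54), ([0.5, -0.0536, 0.0345], 0.73), ([0.3998, 0.0475, 0.0345], 0.63), ([0.4536, 0.0004, 0.0355], 0.51), ([0.3928, -0.0437, 0.0428], 0.47)]
jar_a [([0.4344, -0.1293, 0.0821], 0.79), ([0.4345, -0.2689, 0.0897], 0.72), ([0.4427, -0.1491, 0.0638], 0.85), ([0.4442, -0.2945, 0.0605], 0.61)]
freezer_box [([0.4758, 0.4336, 0.0651], 0.78), ([0.4844, 0.4031, 0.0473], 0.69)]
white_carton [([0.4877, -0.4163, 0.0595], 0.63), ([0.4535, -0.0001, 0.0348], 0.3)]
binR near-left [[0.626, -0.354, 0.0], [0.603, -0.335, 0.08]]
binR far [[0.788, -0.373, 0.0], [0.757, -0.353, 0.08]]
binL near-right [[0.63, 0.366, 0.0], [0.607, 0.344, 0.08]]
wall foot [[0.799, 0.078, -0.0], [0.766, 0.072, 0.08]]
```

```bash
python3 - <<'E'
from h import *
t=env.capture("top");s=env.capture("side")
for nm,a,b,z in(("b1",(155.7,203.2),(250.6,133.6),.066),("b2",(246,201.3),(246.9,176),.066),("pinkN",(264.1,186.9),(259.9,186.6),.067),("pinkA",(229.9,220.1),(230.2,167),.067),("pinkB",(260.8,221.5),(225.1,183.3),.067),("j1",(295.9,205.9),(236.5,201.3),.082),("j2",(343.4,208.2),(228.3,234.8),.082)):
    print(nm,"tri",tri(t,a,s,b).round(4),"top",onz(t,a,z)[:2].round(4),"side",onz(s,b,z)[:2].round(4))
for nm,x,y,w,cs in(("long",.602,-.172,.083,(-.0885,-.0195,.069)),("short",.617,.147,-.083,(-.0345,.0345))):
    for c in cs: print(nm,c,round(x-c*np.sin(w),4),round(y+c*np.cos(w),4))
E
```

```text
b1 tri [0.4379 0.2799 0.066 ] top [0.4394 0.2803] side [0.4365 0.2791]
b2 tri [0.4532 0.0118 0.0636] top [0.4537 0.012 ] side [0.4529 0.0078]
pinkN tri [ 0.4981 -0.041   0.0636] top [ 0.4989 -0.0407] side [ 0.4972 -0.0466]
pinkA tri [0.3954 0.0574 0.0645] top [0.3959 0.0574] side [0.3953 0.0531]
pinkB tri [ 0.3936 -0.0342  0.0653] top [ 0.3946 -0.0338] side [ 0.3928 -0.0371]
j1 tri [ 0.4414 -0.136   0.0778] top [ 0.442  -0.1353] side [ 0.441  -0.1421]
j2 tri [ 0.4389 -0.2756  0.0784] top [ 0.4396 -0.2745] side [ 0.4384 -0.28  ]
long -0.0885 0.6093 -0.2602
long -0.0195 0.6036 -0.1914
long 0.069 0.5963 -0.1032
short -0.0345 0.6141 0.1126
short 0.0345 0.6199 0.1814
```

Request:
send_rows:
  motion:
    - [[0.45,-0.62,0,0,0,-1,0.3],[0.45,-0.62,0,0,0,-1,0.3],[0.45,-0.62,0,0,0,-1,0.3],[0.45,-0.62,0,0,0,-1,0.3],[0.45,-0.62,0,0,0,-1,0.3],[0.45,-0.62,0,0,0,-1,0.3],[0.45,-0.62,0,0,0,-1,0.3],[0.45,-0.62,0,0,0,-1,0.3],[0.45,-0.62,0,0,0,-1,0.3],[0.45,-0.62,0,0,0,-1,0.3],[0.45,-0.62,0,0,0,-1,0.3],[0.45,-0.62,0,0,0,-1,0.3]]
  squeeze: 15

```text
time_s: 3.3
tool_pos: [0.4309, 0.2883, 0.2228]
tcp_rot: [[-0.169, 0.986, 0.0], [0.986, 0.169, 0.001], [0.0, 0.0, -1.0]]
ft_force: [1.2, 0.5, -0.5]
finger_gap: 0.652
grip_force: 0.0
```

Request:
send_rows:
  motion:
    - [[0.1,-0.1,-0.5,0,0,-1,0.3],[0.08,-0.1,-0.5,0,0,-0.94,0.3],[0,0,-0.8,0,0,0,0.3],[0,0,-0.8,0,0,0,0.3],[0,0,-0.8,0,0,0,0.3],[0,0,-0.8,0,0,0,0.3],[0,0,-0.4,0,0,0,0.3],[0,0,-0.2,0,0,0,0.3],[0,0,0,0,0,0,0.3]]

```text
time_s: 4.05
tool_pos: [0.4366, 0.281, 0.0292]
tcp_rot: [[-0.005, 1.0, -0.002], [1.0, 0.005, -0.002], [-0.002, -0.002, -1.0]]
ft_force: [-0.8, -0.0, 0.2]
finger_gap: 0.652
grip_force: 0.0
```

Request:
send_rows:
  motion:
    - [[0,0,0,0,0,0,-1],[0,0,0,0,0,0,-1],[0,0,0,0,0,0,-1],[0,0,0,0,0,0,-1],[0,0,0,0,0,0,-1],[0,0,0,0,0,0,-1],[0,0,0,0,0,0,-1],[0,0,0,0,0,0,-1]]

```text
time_s: 4.72
tool_pos: [0.4377, 0.2819, 0.0311]
tcp_rot: [[-0.005, 1.0, 0.001], [1.0, 0.005, 0.001], [0.001, 0.001, -1.0]]
ft_force: [0.1, 0.0, 5.3]
finger_gap: 0.318
grip_force: 15.0
```

Request:
send_rows:
  motion:
    - [[0,0,0.4,0,0,0,-1],[0,0,0.7,0,0,0,-1],[0,0,0.7,0,0,0,-1],[0,0,0.7,0,0,0,-1],[0.4,-0.25,0,0,0,0,-1],[0.75,-0.45,0,0,0,0,-1],[0.8,-0.45,0,0,0,0,-1],[0.8,-0.45,0,0,0,0,-1],[0.8,-0.45,0,0,0,0,-1],[0.6,-0.3,0,0,0,0,-1],[0.4,-0.17,0,0,0,0,-1],[0,0,0,0,0,0,-1]]

```text
time_s: 5.72
tool_pos: [0.622, 0.1772, 0.1298]
tcp_rot: [[-0.0, 1.0, 0.001], [1.0, 0.0, -0.002], [-0.002, 0.001, -1.0]]
ft_force: [0.9, 0.0, 0.0]
finger_gap: 0.322
grip_force: 15.0
```

Request:
send_rows:
  motion:
    - [[0,0.1,0,0,0,0,-1],[0,0,-0.6,0,0,0,-1],[0,0,-0.6,0,0,0,-1],[0,0,-0.6,0,0,0,-1],[0,0,-0.3,0,0,0,-1],[0,0,-0.15,0,0,0,-1],[0,0,-0.1,0,0,0,-1],[0,0,0,0,0,0,-1]]

```text
time_s: 6.38
tool_pos: [0.6193, 0.1853, 0.0368]
tcp_rot: [[-0.005, 1.0, 0.0], [1.0, 0.005, 0.0], [0.0, 0.0, -1.0]]
ft_force: [-0.5, 0.2, -0.4]
finger_gap: 0.313
grip_force: 15.0
```

Request:
send_rows:
  motion:
    - [[0,0,-0.06,0,0,0,-1],[0,0,0,0,0,0,-1],[0,0,0,0,0,0,0.1],[0,0,0,0,0,0,0.1],[0,0,0,0,0,0,0.1],[0,0,0.3,0,0,0,0.1],[0,0,0.8,0,0,0,0.1],[0,0,0.8,0,0,0,0.3],[0,0,0.8,0,0,0,0.6],[0,0,0.8,0,0,0,0.8]]

```text
time_s: 7.22
tool_pos: [0.6193, 0.1845, 0.1769]
tcp_rot: [[-0.004, 1.0, 0.001], [1.0, 0.004, 0.0], [0.0, 0.001, -1.0]]
ft_force: [0.6, 0.0, -0.1]
finger_gap: 0.696
grip_force: 0.0
```

Request:
send_rows:
  motion:
    - [[-0.3,-0.5,0,0,0,0,0.8],[-0.45,-0.8,0,0,0,0,0.8],[-0.45,-0.8,0,0,0,0,0.8],[-0.45,-0.8,0,0,0,0,0.8],[-0.45,-0.8,0,0,0,0,0.8],[-0.45,-0.8,0,0,0,0,0.8],[-0.45,-0.8,0,0,0,0,0.8],[-0.45,-0.8,0,0,0,0,0.8],[-0.45,-0.8,0,0,0,0,0.8],[-0.45,-0.8,0,0,0,0,0.8],[-0.2,-0.3,0,0,0,0,0.8],[0,0,0,0,0,0,0.8]]

```text
time_s: 8.22
tool_pos: [0.4358, -0.1386, 0.1752]
tcp_rot: [[0.001, 1.0, 0.001], [1.0, -0.001, 0.001], [0.001, 0.001, -1.0]]
ft_force: [0.2, 0.1, 0.1]
finger_gap: 0.9
grip_force: 0.0
```

Request:
send_rows:
  motion:
    - [[0.14,0.06,0,0,0,0,0.8],[0,0,-0.7,0,0,0,0.8],[0,0,-0.8,0,0,0,0.8],[0,0,-0.8,0,0,0,0.8],[0,0,-0.7,0,0,0,0.8],[0,0,-0.35,0,0,0,0.8],[0,0,0,0,0,0,0.8],[0,0,0,0,0,0,-1],[0,0,0,0,0,0,-1],[0,0,0,0,0,0,-1],[0,0,0,0,0,0,-1],[0,0,0,0,0,0,-1]]

```text
time_s: 9.22
tool_pos: [0.4437, -0.1327, 0.041]
tcp_rot: [[-0.005, 1.0, 0.002], [1.0, 0.005, 0.0], [0.0, 0.002, -1.0]]
ft_force: [-0.6, -0.0, -0.2]
finger_gap: 0.607
grip_force: 0.0
```

Request:
send_rows:
  motion:
    - [[0,0,0,0,0,0,-1],[0,0,0,0,0,0,-1],[0,0,0,0,0,0,-1]]

```text
time_s: 9.47
tool_pos: [0.4433, -0.1328, 0.0405]
tcp_rot: [[-0.004, 1.0, 0.001], [1.0, 0.004, 0.0], [0.0, 0.001, -1.0]]
ft_force: [-1.5, -0.3, 4.0]
finger_gap: 0.53
grip_force: 15.0
```

Request:
send_rows:
  motion:
    - [[0,0,0.4,0,0,0,-1],[0,0,0.8,0,0,0,-1],[0,0,0.8,0,0,0,-1],[0,0,0.8,0,0,0,-1],[0.3,0.4,0,0,0,0,-1],[0.55,0.8,0,0,0,0,-1],[0.55,0.8,0,0,0,0,-1],[0.55,0.8,0,0,0,0,-1],[0.55,0.8,0,0,0,0,-1],[0.55,0.8,0,0,0,0,-1],[0.55,0.8,0,0,0,0,-1],[0.55,0.8,0,0,0,0,-1]]

```text
time_s: 10.47
tool_pos: [0.6095, 0.109, 0.1517]
tcp_rot: [[-0.005, 1.0, -0.001], [1.0, 0.005, 0.0], [0.0, -0.001, -1.0]]
ft_force: [0.6, -1.4, -0.6]
finger_gap: 0.531
grip_force: 15.0
```

Request:
send_rows:
  motion:
    - [[0.12,0.15,0,0,0,-0.9,-1],[0,0,0,0,0,0,-1],[0,0,0,0,0,0,-1]]

```text
time_s: 10.72
tool_pos: [0.6135, 0.1132, 0.1513]
tcp_rot: [[0.072, 0.997, -0.001], [0.997, -0.072, -0.001], [-0.001, -0.001, -1.0]]
ft_force: [-0.5, -0.2, -1.0]
finger_gap: 0.527
grip_force: 15.0
```

Request:
send_rows:
  motion:
    - [[0,0,-0.5,0,0,0,-1],[0,0,-0.6,0,0,0,-1],[0,0,-0.6,0,0,0,-1],[0,0,-0.5,0,0,0,-1],[0,0,-0.3,0,0,0,-1],[0,0,-0.15,0,0,0,-1],[0,0,0,0,0,0,-1],[0,0,0,0,0,0,-1]]

```text
time_s: 11.38
tool_pos: [0.6142, 0.1128, 0.0471]
tcp_rot: [[0.074, 0.997, 0.001], [0.997, -0.074, 0.0], [0.0, 0.001, -1.0]]
ft_force: [-0.0, 0.5, -1.7]
finger_gap: 0.525
grip_force: 15.0
```

Request:
send_rows:
  motion:
    - [[0,0,-0.08,0,0,0,-1],[0,0,0,0,0,0,-1],[0,0,0,0,0,0,0.6],[0,0,0,0,0,0,0.6],[0,0,0,0,0,0,0.6],[0,0,0.3,0,0,0,0.6],[0,0,0.8,0,0,0,0.6],[0,0,0.8,0,0,0,0.6],[0,0,0.8,0,0,0,0.6],[0,0,0.7,0,0,0,0.3]]

```text
time_s: 12.22
tool_pos: [0.6141, 0.113, 0.1824]
tcp_rot: [[0.074, 0.997, 0.002], [0.997, -0.074, 0.001], [0.001, 0.002, -1.0]]
ft_force: [0.7, 0.9, 0.1]
finger_gap: 0.772
grip_force: 0.0
```

Request:
send_rows:
  motion:
    - [[-0.3,-0.2,0,0,0,0.9,0.3],[-0.6,-0.4,0,0,0,0.9,0.3],[-0.8,-0.5,0,0,0,0,0.3],[-0.8,-0.5,0,0,0,0,0.3],[-0.8,-0.5,0,0,0,0,0.3],[-0.5,-0.3,0,0,0,0,0.3],[-0.2,-0.15,0,0,0,0,0.3],[0,0,0,0,0,0,0.3],[0,0,0,0,0,0,0.3]]

```text
time_s: 12.97
tool_pos: [0.4547, 0.0117, 0.18]
tcp_rot: [[-0.083, 0.997, 0.002], [0.997, 0.083, 0.001], [0.001, 0.002, -1.0]]
ft_force: [0.5, 0.9, 0.0]
finger_gap: 0.647
grip_force: 0.0
```

```bash
python3 - <<'E'
from h import *
s=env.capture("side");S=cv2.cvtColor(s["frame"],cv2.COLOR_RGB2BGR)
cv2.imwrite("pics/c2.png",cv2.resize(S[90:240,200:340],None,fx=4,fy=4,interpolation=cv2.INTER_CUBIC))
E
```

```text
(no output)
```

View pics/c2.png

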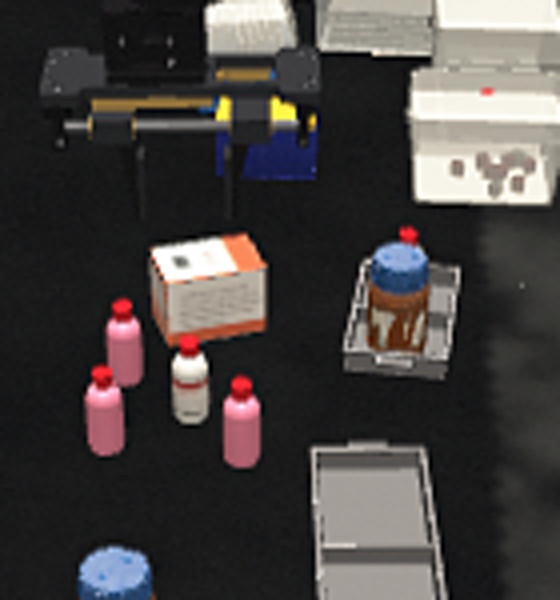

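The jar stands upright in the near compartment of the short tray (crop (400,295)). Bottle 1's red cap shows behind it at (408,235). The white bottle at (190,380) stands free between the pink ones. I'll grasp it now.

Request:
send_rows:
  motion:
    - [[0,0,-0.5,0,0,0,0.3],[0,0,-0.8,0,0,0,0.3],[0,0,-0.8,0,0,0,0.3],[0,0,-0.8,0,0,0,0.3],[0,0,-0.6,0,0,0,0.3],[0,0,-0.25,0,0,0,0.3],[0,0,0,0,0,0,0.3],[0,0,0,0,0,0,0.3]]

```text
time_s: 13.68
tool_pos: [0.4546, 0.0114, 0.0294]
tcp_rot: [[-0.083, 0.997, -0.0], [0.997, 0.083, -0.001], [-0.001, -0.0, -1.0]]
ft_force: [0.1, -0.0, 0.9]
finger_gap: 0.651
grip_force: 0.0
```

Request:
send_rows:
  motion:
    - [[0,0,0,0,0,0,-1],[0,0,0,0,0,0,-1],[0,0,0,0,0,0,-1],[0,0,0,0,0,0,-1],[0,0,0,0,0,0,-1],[0,0,0,0,0,0,-1],[0,0,0,0,0,0,-1],[0,0,0,0,0,0,-1]]

```text
time_s: 14.35
tool_pos: [0.4541, 0.0113, 0.0293]
tcp_rot: [[-0.083, 0.997, 0.001], [0.997, 0.083, 0.0], [0.0, 0.001, -1.0]]
ft_force: [-0.9, 0.5, 6.2]
finger_gap: 0.317
grip_force: 15.0
```

Request:
send_rows:
  motion:
    - [[0,0,0.4,0,0,0,-1],[0,0,0.8,0,0,0,-1],[0,0,0.8,0,0,0,-1],[0,0,0.6,0,0,0,-1],[0.3,-0.4,0,0,0,0,-1],[0.6,-0.8,0,0,0,0,-1],[0.6,-0.8,0,0,0,0,-1],[0.6,-0.8,0,0,0,0,-1],[0.6,-0.8,0,0,0,0,-1],[0.6,-0.8,0,0,0,0,-1],[0.35,-0.5,0,0,0,0,-1],[0.1,-0.16,0,0,0,0,-1]]

```text
time_s: 15.35
tool_pos: [0.6044, -0.1956, 0.1322]
tcp_rot: [[-0.079, 0.997, -0.001], [0.997, 0.079, -0.003], [-0.003, -0.001, -1.0]]
ft_force: [-1.2, 0.4, 0.2]
finger_gap: 0.315
grip_force: 15.0
```

Request:
send_rows:
  motion:
    - [[0,0,0,0,0,0,-1],[0,0,-0.6,0,0,0,-1],[0,0,-0.7,0,0,0,-1],[0,0,-0.7,0,0,0,-1],[0,0,-0.3,0,0,0,-1],[0,0,-0.1,0,0,0,-1],[0,0,-0.05,0,0,0,-1],[0,0,0,0,0,0,-1],[0,0,0,0,0,0,-1]]

```text
time_s: 16.1
tool_pos: [0.6047, -0.1913, 0.0366]
tcp_rot: [[-0.083, 0.997, 0.002], [0.997, 0.083, -0.0], [-0.0, 0.002, -1.0]]
ft_force: [0.3, 1.4, -0.2]
finger_gap: 0.317
grip_force: 15.0
```

Request:
send_rows:
  motion:
    - [[0,0,-0.1,0,0,0,-1],[0,0,0,0,0,0,-1],[0,0,0,0,0,0,0.1],[0,0,0,0,0,0,0.1],[0,0,0,0,0,0,0.1],[0,0,0.3,0,0,0,0.1],[0,0,0.8,0,0,0,0.1],[0,0,0.8,0,0,0,0.3],[0,0,0.8,0,0,0,0.6],[0,0,0.8,0,0,0,0.8]]

```text
time_s: 16.93
tool_pos: [0.6034, -0.1914, 0.1734]
tcp_rot: [[-0.082, 0.997, 0.0], [0.997, 0.082, -0.0], [-0.0, 0.0, -1.0]]
ft_force: [0.1, -0.1, 0.3]
finger_gap: 0.695
grip_force: 0.0
```

Request:
send_rows:
  motion:
    - [[-0.3,-0.2,0,0,0,0,0.8],[-0.6,-0.3,0,0,0,0,0.8],[-0.8,-0.4,0,0,0,0,0.8],[-0.8,-0.4,0,0,0,0,0.8],[-0.8,-0.4,0,0,0,0,0.8],[-0.6,-0.3,0,0,0,0,0.8],[-0.2,-0.1,0,0,0,0,0.8],[0,0,0,0,0,0,0.8],[0,0,0,0,0,0,0.8]]

```text
time_s: 17.68
tool_pos: [0.4406, -0.2748, 0.1717]
tcp_rot: [[-0.083, 0.997, 0.002], [0.997, 0.083, 0.0], [0.0, 0.002, -1.0]]
ft_force: [-0.3, 1.3, 0.0]
finger_gap: 0.9
grip_force: 0.0
```

Request:
send_rows:
  motion:
    - [[0,0,-0.6,0,0,0,0.8],[0,0,-0.8,0,0,0,0.8],[0,0,-0.8,0,0,0,0.8],[0,0,-0.7,0,0,0,0.8],[0,0,-0.35,0,0,0,0.8],[0,0,0,0,0,0,0.8],[0,0,0,0,0,0,-1],[0,0,0,0,0,0,-1],[0,0,0,0,0,0,-1],[0,0,0,0,0,0,-1],[0,0,0,0,0,0,-1],[0,0,0,0,0,0,-1]]

```text
time_s: 18.68
tool_pos: [0.4401, -0.2753, 0.0415]
tcp_rot: [[-0.083, 0.997, 0.001], [0.997, 0.083, -0.0], [-0.0, 0.001, -1.0]]
ft_force: [-0.5, -0.3, 0.8]
finger_gap: 0.531
grip_force: 2.7
```

Request:
send_rows:
  motion:
    - [[0,0,0,0,0,0,-1],[0,0,0,0,0,0,-1],[0,0,0,0,0,0,-1]]

```text
time_s: 18.93
tool_pos: [0.44, -0.2754, 0.0414]
tcp_rot: [[-0.083, 0.997, 0.001], [0.997, 0.083, -0.0], [-0.0, 0.001, -1.0]]
ft_force: [-1.2, -0.1, 6.3]
finger_gap: 0.525
grip_force: 15.0
```

Request:
send_rows:
  motion:
    - [[0,0,0.4,0,0,0,-1],[0,0,0.8,0,0,0,-1],[0,0,0.8,0,0,0,-1],[0,0,0.6,0,0,0,-1],[0.4,0.05,0,0,0,0,-1],[0.8,0.08,0,0,0,0,-1],[0.8,0.08,0,0,0,0,-1],[0.8,0.08,0,0,0,0,-1],[0.8,0.08,0,0,0,0,-1],[0.5,0.02,0,0,0,0,-1],[0.1,0,0,0,0,0,-1],[0,0,0,0,0,0,-1]]

```text
time_s: 19.93
tool_pos: [0.6084, -0.2591, 0.1439]
tcp_rot: [[-0.084, 0.996, -0.001], [0.996, 0.084, -0.0], [-0.0, -0.001, -1.0]]
ft_force: [-1.2, -0.7, -0.7]
finger_gap: 0.525
grip_force: 15.0
```

Request:
send_rows:
  motion:
    - [[0,0,0,0,0,0,-1],[0,0,-0.5,0,0,0,-1],[0,0,-0.6,0,0,0,-1],[0,0,0,0,0,0,-1]]

```text
time_s: 20.27
tool_pos: [0.6044, -0.259, 0.0971]
tcp_rot: [[-0.082, 0.997, -0.006], [0.997, 0.082, 0.002], [0.003, -0.005, -1.0]]
ft_force: [-1.7, 1.6, -1.7]
finger_gap: 0.525
grip_force: 15.0
```

```bash
python3 - <<'E'
from h import *
o=[]
for n,(x0,y0,x1,y1) in(("side",(210,180,330,280)),("top",(230,120,400,230))):
    s=env.capture(n);S=cv2.cvtColor(s["frame"],cv2.COLOR_RGB2BGR)
    o.append(cv2.resize(S[y0:y1,x0:x1],(400,int(400*(y1-y0)/(x1-x0))),interpolation=cv2.INTER_CUBIC))
h=max(a.shape[0] for a in o)
cv2.imwrite("pics/c3.png",np.hstack([cv2.copyMakeBorder(a,0,h-a.shape[0],0,0,0) for a in o]));print(env.state()["tool_pos"])
E
```

```text
[ 0.60649139 -0.25991746  0.10118115]
```

View pics/c3.png

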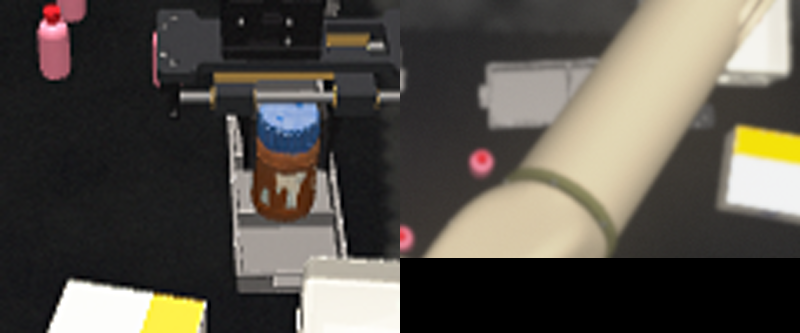

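The side crop shows the jar held upright above the end compartment, and its height makes it look further back. The pose agrees, so I'll lower it.

Request:
send_rows:
  motion:
    - [[0.05,0,-0.4,0,0,0,-1],[0,0,-0.4,0,0,0,-1],[0,0,-0.3,0,0,0,-1],[0,0,-0.2,0,0,0,-1],[0,0,0,0,0,0,-1],[0,0,0,0,0,0,-1]]

```text
time_s: 20.87
tool_pos: [0.6098, -0.2598, 0.0496]
tcp_rot: [[-0.083, 0.997, 0.0], [0.997, 0.083, -0.0], [-0.0, 0.0, -1.0]]
ft_force: [-0.1, -0.8, -1.4]
finger_gap: 0.524
grip_force: 15.0
```

Request:
send_rows:
  motion:
    - [[0,0,-0.12,0,0,0,-1],[0,0,0,0,0,0,-1],[0,0,0,0,0,0,0.6],[0,0,0,0,0,0,0.6],[0,0,0,0,0,0,0.6],[0,0,0.3,0,0,0,0.6],[0,0,0.8,0,0,0,0.6],[0,0,0.8,0,0,0,0.8],[0,0,0.8,0,0,0,0.9],[0,0,0.8,0,0,0,0.9]]

```text
time_s: 21.7
tool_pos: [0.6095, -0.2598, 0.1869]
tcp_rot: [[-0.083, 0.997, 0.001], [0.997, 0.083, -0.0], [-0.0, 0.001, -1.0]]
ft_force: [1.2, 0.3, -0.0]
finger_gap: 0.917
grip_force: 0.0
```

Request:
send_rows:
  motion:
    - [[-0.3,0.8,0,0,0,-1,0.9],[-0.3,0.8,0,0,0,-1,0.9],[-0.3,0.8,0,0,0,-1,0.9],[-0.3,0.8,0,0,0,-1,0.9],[-0.3,0.8,0,0,0,-1,0.9],[-0.3,0.8,0,0,0,-1,0.9],[-0.3,0.8,0,0,0,-1,0.9],[-0.3,0.8,0,0,0,-1,0.9],[-0.3,0.8,0,0,0,-1,0.9],[-0.3,0.8,0,0,0,-1,0.9],[-0.3,0.8,0,0,0,-1,0.9],[-0.3,0.8,0,0,0,-1,0.9]]

```text
time_s: 22.7
tool_pos: [0.4652, 0.1256, 0.1853]
tcp_rot: [[0.824, 0.566, 0.001], [0.566, -0.824, 0.001], [0.002, -0.0, -1.0]]
ft_force: [0.6, 0.3, 0.4]
finger_gap: 0.951
grip_force: 0.0
```

Request:
send_rows:
  motion:
    - [[-0.2,0.4,0,0,0,-1,0.9],[0,0.1,0,0,0,-1,0.9],[0,0,0,0,0,-1,0.9],[0,0,0,0,0,0,0.9],[0,0,0,0,0,0,0.9]]

```text
time_s: 23.12
tool_pos: [0.458, 0.1441, 0.1848]
tcp_rot: [[0.94, 0.34, 0.001], [0.34, -0.94, 0.0], [0.001, -0.0, -1.0]]
ft_force: [-0.1, -1.0, 0.1]
finger_gap: 0.952
grip_force: 0.0
```

Request:
send_rows:
  motion:
    - [[-0.11,0.07,0,0,0,-0.2,0.9],[0,0,-0.6,0,0,0,0.9],[0,0,-0.8,0,0,0,0.9],[0,0,-0.8,0,0,0,0.9],[0,0,-0.8,0,0,0,0.9],[0,0,-0.7,0,0,0,0.9],[0,0,-0.3,0,0,0,0.9],[0,0,0,0,0,0,0.9],[0,0,0,0,0,0,0.9]]

```text
time_s: 23.87
tool_pos: [0.4535, 0.1466, 0.0244]
tcp_rot: [[0.947, 0.323, -0.0], [0.323, -0.947, -0.001], [-0.001, 0.001, -1.0]]
ft_force: [-0.1, -0.5, 0.7]
finger_gap: 0.95
grip_force: 0.0
```

Request:
send_rows:
  motion:
    - [[0,0,0,0,0,0,-1],[0,0,0,0,0,0,-1],[0,0,0,0,0,0,-1],[0,0,0,0,0,0,-1],[0,0,0,0,0,0,-1],[0,0,0,0,0,0,-1],[0,0,0,0,0,0,-1],[0,0,0,0,0,0,-1],[0,0,0,0,0,0,-1]]
  squeeze: 20

```text
time_s: 24.62
tool_pos: [0.4536, 0.1473, 0.0246]
tcp_rot: [[0.947, 0.322, 0.0], [0.322, -0.947, 0.0], [0.0, -0.0, -1.0]]
ft_force: [-1.4, 0.5, 6.1]
finger_gap: 0.632
grip_force: 19.8
```

Request:
send_rows:
  motion:
    - [[0,0,0.4,0,0,0,-1],[0,0,0.8,0,0,0,-1],[0,0,0.8,0,0,0,-1],[0,0,0.6,0,0,0,-1],[0.2,-0.4,0,0,0,1,-1],[0.3,-0.5,0,0,0,1,-1],[0.3,-0.5,0,0,0,1,-1],[0.3,-0.5,0,0,0,1,-1],[0.3,-0.5,0,0,0,1,-1],[0.3,-0.5,0,0,0,1,-1],[0.3,-0.5,0,0,0,1,-1],[0.3,-0.5,0,0,0,1,-1]]

```text
time_s: 25.62
tool_pos: [0.5456, -0.0098, 0.1279]
tcp_rot: [[0.515, 0.857, -0.0], [0.857, -0.515, 0.0], [-0.0, -0.0, -1.0]]
ft_force: [0.1, 1.2, -0.5]
finger_gap: 0.636
grip_force: 19.8
```

Request:
send_rows:
  motion:
    - [[0.3,-0.5,0,0,0,1,-1],[0.3,-0.5,0,0,0,1,-1],[0.3,-0.5,0,0,0,1,-1],[0.3,-0.5,0,0,0,1,-1],[0.3,-0.4,0,0,0,1,-1],[0.07,-0.4,0,0,0,1,-1],[0,0,0,0,0,1,-1],[0,0,0,0,0,0.2,-1],[0,0,0,0,0,0,-1],[0,0,0,0,0,0,-1]]

```text
time_s: 26.45
tool_pos: [0.6081, -0.1199, 0.1279]
tcp_rot: [[-0.081, 0.997, -0.0], [0.997, 0.081, 0.001], [0.001, -0.0, -1.0]]
ft_force: [0.1, -0.1, -1.1]
finger_gap: 0.632
grip_force: 19.8
```

Request:
send_rows:
  motion:
    - [[-0.3,0.42,0,0,0,0,-1],[0,0,-0.5,0,0,0,-1],[0,0,-0.7,0,0,0,-1],[0,0,0,0,0,0,-1],[0,0,0,0,0,0,-1]]

```text
time_s: 26.87
tool_pos: [0.5952, -0.1032, 0.0795]
tcp_rot: [[-0.082, 0.997, -0.003], [0.997, 0.082, 0.0], [0.0, -0.003, -1.0]]
ft_force: [0.4, 0.5, -0.5]
finger_gap: 0.633
grip_force: 19.8
```

```bash
python3 - <<'E'
from h import *
s=env.capture("side");S=cv2.cvtColor(s["frame"],cv2.COLOR_RGB2BGR)
cv2.imwrite("pics/c4.png",cv2.resize(S[150:280,220:340],None,fx=4.5,fy=4.5,interpolation=cv2.INTER_CUBIC));print(env.state()["tool_pos"])
E
```

```text
[ 0.59628961 -0.10374709  0.08086568]
```

View pics/c4.png

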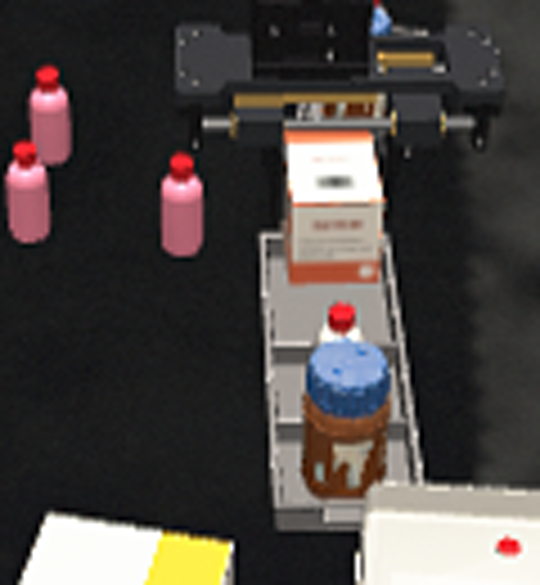

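The carton hangs square over the wide compartment at (330,210). The bottle (345,320) and jar (348,420) stand upright in the middle and end compartments. Lowering the carton now.

Request:
send_rows:
  motion:
    - [[0,0,-0.4,0,0,0,-1],[0,0,-0.4,0,0,0,-1],[0,0,-0.3,0,0,0,-1],[0,0,-0.15,0,0,0,-1],[0,0,0,0,0,0,-1],[0,0,0,0,0,0,-1]]

```text
time_s: 27.42
tool_pos: [0.5966, -0.1042, 0.0309]
tcp_rot: [[-0.083, 0.997, 0.001], [0.997, 0.083, -0.0], [-0.0, 0.001, -1.0]]
ft_force: [-0.1, 0.4, -1.4]
finger_gap: 0.631
grip_force: 19.8
```

Request:
send_rows:
  motion:
    - [[0,0,-0.08,0,0,0,-1],[0,0,0,0,0,0,-1],[0,0,0,0,0,0,0.7],[0,0,0,0,0,0,0.7],[0,0,0,0,0,0,0.7],[0,0,0.3,0,0,0,0.7],[0,0,0.8,0,0,0,0.7],[0,0,0.8,0,0,0,0.7],[0,0,0.8,0,0,0,0.7],[0,0,0.8,0,0,0,0.7]]

```text
time_s: 28.25
tool_pos: [0.5959, -0.1043, 0.1695]
tcp_rot: [[-0.082, 0.997, 0.001], [0.997, 0.082, -0.0], [-0.0, 0.001, -1.0]]
ft_force: [1.9, 0.9, -1.2]
finger_gap: 0.852
grip_force: 0.0
```

Request:
send_rows:
  motion:
    - [[-0.4,0.6,0.2,0,0,0,0.7],[-0.4,0.8,0.2,0,0,0,0.7],[-0.4,0.8,0.2,0,0,0,0.7],[-0.4,0.8,0,0,0,0,0.7],[-0.4,0.8,0,0,0,0,0.7],[-0.4,0.8,0,0,0,0,0.7],[-0.4,0.8,0,0,0,0,0.7],[-0.4,0.8,0,0,0,0,0.7],[0,0.8,0,0,0,0,0.7],[0,0.8,0,0,0,0,0.7],[0,0.8,0,0,0,0,0.7],[0,0.8,0,0,0,0,0.7]]

```text
time_s: 29.25
tool_pos: [0.468, 0.2734, 0.1922]
tcp_rot: [[-0.083, 0.997, 0.001], [0.997, 0.083, 0.001], [0.001, 0.001, -1.0]]
ft_force: [0.9, 0.2, 0.5]
finger_gap: 0.848
grip_force: 0.0
```

```bash
python3 - <<'E'
from h import *
o=[]
for n,(x0,y0,x1,y1) in(("side",(210,100,350,330)),("top",(80,100,420,240))):
    s=env.capture(n);S=cv2.cvtColor(s["frame"],cv2.COLOR_RGB2BGR)
    o.append(cv2.resize(S[y0:y1,x0:x1],(300 if n=="side" else 500,int((300 if n=="side" else 500)*(y1-y0)/(x1-x0))),interpolation=cv2.INTER_CUBIC))
h=max(a.shape[0] for a in o)
cv2.imwrite("pics/c5.png",np.hstack([cv2.copyMakeBorder(a,0,h-a.shape[0],0,0,0) for a in o]));print(env.state()["tool_pos"],env.state()["ft_force"])
for q in("carton","bottle_a","jar_a","freezer_box","white_carton"):print(q,[(n,np.round(x["point"],3).tolist(),round(x["conf"],2)) for n in("top","side") for x in env.spot_in(q,n)])
E
```

```text
[0.46666116 0.27745737 0.19153177] [ 0.03593284  0.77612373 -1.01141254]
carton [('top', [0.587, -0.103, 0.061], 0.56), ('top', [0.598, -0.251, 0.092], 0.53), ('side', [0.484, 0.403, 0.047], 0.66), ('side', [0.596, -0.136, 0.064], 0.58)]
bottle_a [('top', [0.612, 0.184, 0.048], 0.57), ('top', [0.388, -0.033, 0.053], 0.56), ('top', [0.389, 0.058, 0.051], 0.45), ('side', [0.402, 0.049, 0.034], 0.74), ('side', [0.605, -0.197, 0.064], 0.59), ('side', [0.398, -0.045, 0.039], 0.52), ('side', [0.5, -0.053, 0.035], 0.45)]
jar_a [('top', [0.6, -0.254, 0.094], 0.52), ('top', [0.604, 0.11, 0.089], 0.52), ('side', [0.614, 0.096, 0.068], 0.92), ('side', [0.611, -0.278, 0.064], 0.84), ('side', [0.597, -0.133, 0.065], 0.74)]
freezer_box [('side', [0.485, 0.401, 0.048], 0.66)]
white_carton [('top', [0.488, -0.414, 0.061], 0.91), ('side', [0.498, -0.445, 0.06], 0.71)]
```

View pics/c5.png

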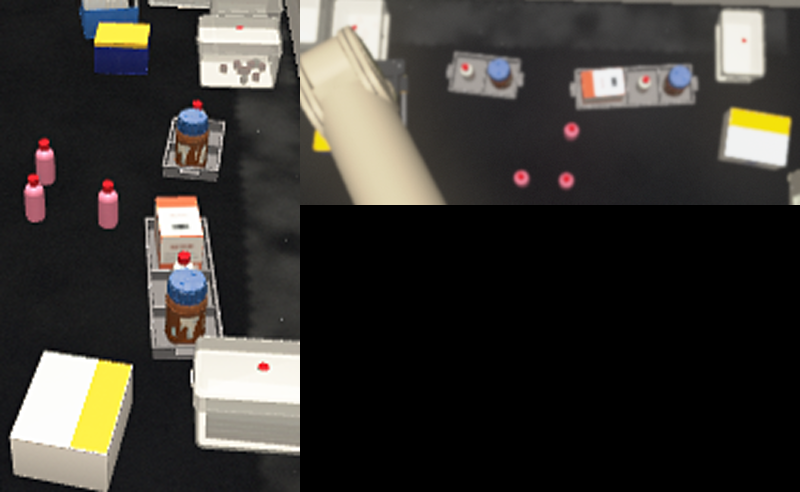

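All five items stand upright in their compartments: carton (602,83), bottle (645,82), jar (678,80), then in the short tray bottle (466,69) and jar (499,72). The freezer box and white carton read as before, and the gripper is clear.

```bash
python3 -c "
from cell import env
print(env.sign_off())"
```

```text
the job is handed in; nothing more can be done
None
```

The job is handed in after about 30 s of the 128 s allowed: the last pictures show both kits complete and upright, and the freezer box and white carton where they were. The sign-off returned no verdict.

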